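# Set the drag screw of a wire reel stand and hold it

### The job

Make the binding-wire reel ready to run: swing the stand's keeper bar shut over the reel until it snaps home in its catch, then turn the thumbscrew on the bar clockwise until it seats and back it off a quarter turn. Finish while still gripping the thumbscrew between the fingers and holding it still at that setting, because I shall then tighten the lock nut under it; do not let go. Leave the other things on the table where they are.

Things in the scene. Friction and masses are not known exactly. Their poses are not given: they have to be found in the camera images.
- reel_stand: fixed wire reel stand: grey base plate 262 x 136 x 12 mm; a flat-lying black-flanged reel of wound green wire in its middle, 120 mm diameter, top face 72 mm above the table; steel hinge post at its +x end, steel catch at its -x end. Origin: on the table under the reel's axis; z up, +x runs from the catch to the hinge post. The vertical hinge axis is at x = +80 mm.
- keeper (a joint): angle of the keeper bar about its vertical hinge axis, rad, 0 to 1.5. 0 = shut: over the reel's centre, against the catch's back stop. Grows as the bar swings open, anticlockwise from above, free end to the stand's -y side. Starts open; stays where left (friction 0.06 N m). Shut it clockwise: the last 5 degrees need some 6 to 12 N at the peg to pass a spring ball, which then holds it shut.
- keeper_peg (a point): point on the axis of the upright round handle peg at the bar's free end, 195 mm from the hinge axis: black, 16 mm diameter, its top 132 mm above the table, 40 mm above the bar's top. This point is 116 mm above the table, 24 mm above the bar's top, 16 mm below the peg's top. Its axes turn with the bar: -x points along the bar from the hinge to the peg, z up.
- keeper_hinge (a point): point on the keeper bar's vertical hinge axis, 116 mm above the table. The bar is a level steel flat 26 mm wide and 8 mm thick, underside 84 mm and top 92 mm above the table, reaching 213 mm from this axis.
- catch (a point): the C-shaped steel catch at the stand's x = -80 mm: this point is on the shut bar's centre line, at its underside, 84 mm above the table. The catch is 18 mm wide along the bar, its top is 97 mm above the table; it is open to the stand's -y side, where the bar enters, and its rubber-faced back stop is on +y.
- thumbscrew: the thumbscrew, carried by the keeper bar 80 mm from the hinge axis, over the reel's centre when the bar is shut: a steel spade-headed screw (upright flat head on a 9 mm stem) with a felt pad under the bar that seats on the reel. A brass lock nut, 21 mm across, 6 mm high, lies round the stem on the bar. Origin: on its axis at the bar's underside; it rises with the screw but does not turn.
- thumbscrew_grip (a point): centre of the thumbscrew's flat spade head, 39 mm above the bar's underside, about 123 mm above the table. The head is 42 mm long along this point's x axis, 10 mm thick along its y axis and 26 mm high: top 13 mm above, lower edge 13 mm below this point; 18 mm free from the lower edge to the bar's top. Its axes turn with the screw.
- thumbscrew_turn (a joint): how far the thumbscrew is backed off its seat, rad, 0 to 3.0. 0 = seated (hard stop). Grows anticlockwise from above (loosening), falls clockwise (tightening); a quarter turn back from the seat is 1.571. Starts 0.7 to 1.5 rad off its seat. Turns with about 0.1 N m of friction, stays where it is left, rises 3 mm a turn.
- side_cutters: bystander: wire cutters with dark handles, 170 mm long, lying beside the stand. Origin under the middle.
- ribbon_roll: bystander: roll of beige ribbon lying flat, 72 mm diameter, 25 mm high, beside the stand on the side to which the bar opens. Origin under its centre.
- pine_cone: bystander: upright pine cone, 52 mm diameter, 66 mm high, beside the stand on the side to which the bar opens. Origin under its centre.
- water_bottle: bystander: clear water bottle, 64 mm diameter, 200 mm high. Origin under its centre.
- paper_cup: bystander: white paper cup, 76 mm across the rim, 85 mm high. Origin under its centre.
- candle: bystander: cream pillar candle, 60 mm diameter, 80 mm high. Origin under its centre.
- twine_spool: bystander: wooden spool of twine standing on end, 60 mm diameter, 50 mm high. Origin under its centre.

How it is judged:
By the outcome, as a careful person would: the job done as asked, in the order asked, and still so for the second after the job is handed in, while the arm keeps its last pose, push and grip.
It also fails if it takes over 54 s, if anything falls off the work surface, if the arm or the gripper's body presses on something with over 40 N, if the wrist force passes 120 N, or if a joint passes its speed limit or range.

### The arm

A 6-joint arm with a two-finger parallel gripper is mounted at the origin on the work surface. World frame = base frame: x ahead of the robot, y to its left, z up, the work surface at z = 0. Lengths are in mm, angles in degrees, forces in N, time in s.
With the tool pointing down it reaches from about 350 to 950 mm from the base axis. Payload 17.4 kg.
Tool frame: the origin (TCP) lies between the finger pads; the fingertips stand 22 mm ahead of it and the grasp point (between the pads) lies 3 mm ahead of it (ctrl.tip_extent is the distance from the TCP to the fingertips, in mm); z points along the fingers, y is the direction in which the jaws open and shut (so a half turn about z gives the same grasp; the last joint's range is limited). The gripper opens to 93 mm and grips with 3 to 60 N. Pads are 15 mm wide; open, the fingers measure 128 mm over their backs; the gripper's body (75 mm by 188 mm) begins 65 mm behind the grasp point.
Start: joints at [-76.708, 6.646, 82.598, -0, 90.757, -2.166], TCP at [179.904, -650.59, 240.646] pointing down, gripper open.
Joint ranges: [-162.19, 162.19], [-47.58, 125.68], [4.15, 143.07], [-65.23, 245.23], [0.69, 171.88], [-170.13, 170.13]. Speed limits (degrees/s): [108.29, 108.29, 127.2, 180, 180, 180].

### API

Orientations are given as [roll, pitch, yaw] about the fixed x, y, z axes, in that order (R = Rz(yaw) Ry(pitch) Rx(roll)).
In Python, from cell import ctrl gives the robot as it stands. The module is installed in compiled form; this text tells all that it offers.
- The arm moves only by the shell command python3 -m creep 'ROWS'. ROWS is JSON, a list of rows, each a list of 3 entries, a list of its own where there are three numbers: the turn, a rotation vector about the tool's x, y, z each as a share of 180 degrees, from -1 to 1, then the shift along the tool's x, y, z each as a share of 10 cm, from -1 to 1, then the closure, from 0 (fully open) to 1 (shut). A call has 1 to 12 rows; each row is the pose to reach, as a shift and turn from the pose commanded when the call began, along the tool's axes at that moment, turning the shorter way round; what a row does not reach only later rows make up. A row lasts 1/12 s, in which the tool goes at most 41.7 mm and 7.16 degrees, less where a joint would pass 70% of its speed; a pose out of reach is approached as far as the arm can. A call with a number of a shift or a turn outside -1 to 1 is refused whole. A call with a gripper value outside its range is refused whole. The fingers move at their own pace and stop on an object; the grip force is fixed at half the most. Time passes only in rows, so rows that repeat a pose let the fingers close. It gives the time, the measured TCP pose, the force and the opening at its end, in the units of the state.
- ctrl.observe(): the state, without advancing time (a new reading comes with each control period).
- ctrl.get_image(name): name is "scene" or "top" or "wrist"; returns a dict with "pixels" (384x512x3 uint8, red, green, blue), "range_z" (384x512 float32, mm along the optical axis (not along the pixel's ray), 0 where there is no reading), "camera_matrix" (3x3 intrinsics, pixels), "R" (3x3) and "t" (3): a world point X has camera coordinates R X + t. Camera axes: x right, y down, z forward; pixel columns grow to the right and rows downward; lengths in mm; the calibration is good to about 2 mm. A picture is of the moment at which its call begins.
- ctrl.job_done(): hands the job in, once; it reports no verdict.
The state is a dict: "clock": time; "joint_pos": joint angles; "joint_vel": joint speeds; "tau": joint torques, N m; "position": TCP position; "tcp_rot": TCP orientation; "force": force on the tool from outside, world axes, zero at the start; "wrist_torque": the same for the moment, N m; "opening": opening from 0.0 (shut) to 1.0 (fully open).
Only numpy, scipy, OpenCV 4.12 (cv2) and the standard library are available. Lean on these libraries where they do the work, as an engineer would, in place of code of your own. Each camera call takes 0.05 s, during which the arm holds its last target. There are 200 camera calls.

## Working session

There is one attempt and no reset: what is moved stays moved. The work goes in short steps, Python scripts to look and compute and a shell command to move; the robot and the scene stay as the last step left them, time stands still between calls to the robot, and variables do not carry over. Pictures are saved under pics/ and viewed, about 8 in all and at most 12, crops included, and the job is handed in when it is done.

```bash
mkdir -p pics; cat > h.py <<'E'
import numpy as np, cv2
from cell import ctrl
def grab(n,f=None):
    d=ctrl.get_image(n)
    if f: cv2.imwrite('pics/'+f,d['pixels'][:,:,::-1])
    np.savez('/tmp/'+n+'.npz',**d)
    return d
def load(n): return dict(np.load('/tmp/'+n+'.npz'))
def world(d):
    K=d['camera_matrix'];z=d['range_z'].astype(float);h,w=z.shape
    u,v=np.meshgrid(np.arange(w),np.arange(h))
    c=np.stack([(u-K[0,2])/K[0,0]*z,(v-K[1,2])/K[1,1]*z,z],-1)
    P=(c-d['t'])@d['R']; P[z==0]=np.nan
    return P
def ray(d,u,v,h):
    K=d['camera_matrix'];r=d['R'].T@np.linalg.solve(K,[u,v,1.]);C=-d['R'].T@d['t']
    return C+r*(h-C[2])/r[2]
E
python3 - <<'E'
from h import *
a=grab('top','top1.png');b=grab('scene','scene1.png')
cv2.imwrite('pics/both1.png',cv2.resize(np.vstack([a['pixels'],b['pixels']])[:,:,::-1],None,fx=.78,fy=.78))
print(ctrl.observe())
for d in(a,b): print(-d['R'].T@d['t'],d['R'][2])
E
```

```text
{'clock': 0.1, 'joint_pos': array([-7.67077562e+01,  6.67067703e+00,  8.26305743e+01, -1.52750928e-03,
        9.07575096e+01, -2.16344971e+00]), 'joint_vel': array([ 0.02591979, -0.04132285, -0.16846674, -0.00667104,  0.06812773,
       -0.03983507]), 'tau': array([ 3.08352865e-03, -7.22895813e+01, -6.23862147e+01,  7.81522365e-02,
        2.27380899e-02, -1.07798369e-04]), 'position': array([ 179.85682818, -650.43164231,  240.00179711]), 'tcp_rot': array([-1.79941223e+02, -6.91935925e-04,  1.54556737e+01]), 'force': array([-0.2039048 ,  0.0949002 , -0.15655858]), 'wrist_torque': array([-0.00656708, -0.00135165,  0.04844428]), 'opening': 0.9985842527311121}
[ 477.80739891 -162.0852808  1130.60632864] [ 0.09404555  0.01101064 -0.99550701]
[1275.82223413  303.99862936  899.63028894] [-0.60770227 -0.39585357 -0.68847505]
```

View pics/top1.png

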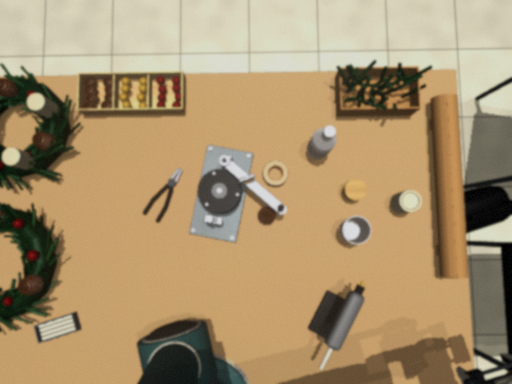

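View pics/scene1.png

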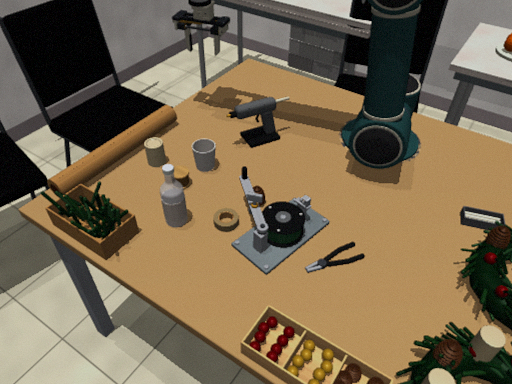

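The top view shows the stand's reel at about (221,192), the hinge at (226,162), the catch at (213,221) and the peg at (282,210). The bar is open by about 60° and the pine cone sits under its free end at (268,215). Next I'll measure these.

```bash
python3 - <<'E'
from h import *
d=load('top');P=world(d);I=d['pixels'].astype(int)
# base plate: greyish-blue at z~12
hsv=cv2.cvtColor(d['pixels'],cv2.COLOR_RGB2HSV)
sub=np.zeros(P.shape[:2],bool);sub[135:250,180:300]=1
Z=P[...,2]
def st(n,m):
    q=P[m&sub];print(n,len(q),np.round(np.median(q,0),1),cv2.minAreaRect(q[:,:2].astype(np.float32)) if len(q)>4 else '')
st('plate',(abs(Z-12)<5)&(hsv[...,2]>90)&(hsv[...,0]>80))
plate=(Z>6)&sub&(np.arange(512)[None]<258)
st('reel',(abs(Z-72)<5))
st('bar',(abs(Z-92)<5))
st('peg',(Z>120))
q=P[sub&(Z>97)];
for r in q[::1]: print(np.round(r),end=' ')
for u,v,h in((226,162,92),(281,209,132),(213,221,97),(221,190,72)): print(u,v,ray(d,u,v,h))
E
```

```text
plate 1390 [528.4 -52.6  11.3] ((589.3892211914062, -56.11433410644531), (126.76594543457031, 252.08233642578125), 78.3043441772461)
reel 1566 [585.5 -55.8  71.3] ((590.6524047851562, -58.438262939453125), (119.389892578125, 180.45938110351562), 51.09749221801758)
bar 732 [ 592.1 -150.5   91.3] ((570.205322265625, -139.16725158691406), (203.74302673339844, 183.16844177246094), 75.82228088378906)
peg 106 [ 610.4 -141.1  133.7] ((581.9982299804688, -175.83343505859375), (136.019775390625, 35.532466888427734), 54.453460693359375)
[678. -67. 100.] [677. -80. 100.] [675. -80.  97.] [673. -72.  97.] [672. -75. 100.] [672. -85.  97.] [669. -69. 101.] [669. -72. 100.] [670. -75.  99.] [669. -77. 100.] [667. -59.  98.] [667. -61.  97.] [667. -69. 100.] [667. -74.  98.] [667. -77. 101.] [667. -80.  97.] [664. -69.  98.] [665. -72.  98.] [664. -75. 102.] [664. -77. 100.] [662. -66.  97.] [661. -72. 101.] [661. -75. 100.] [659. -61.  98.] [659. -69.  97.] [659. -85.  97.] [654. -67.  99.] [654. -80.  98.] [ 623. -146.  135.] [ 623. -149.  136.] [ 621. -139.  133.] [ 621. -141.  136.] [ 621. -144
[... 2136 characters left out ...]
-227.  127.] [ 535. -212.  105.] [ 534. -214.  130.] [ 534. -216.  129.] [ 533. -219.  132.] [ 534. -221.  129.] [ 533. -224.  133.] [ 532. -215.  113.] [ 531. -216.  128.] [ 531. -219.  128.] [ 531. -221.  134.] [519. -37.  98.] [517. -21.  97.] [517. -29.  98.] [516. -37.  98.] [516. -40. 100.] [514. -21.  97.] [511. -21.  97.] [511. -24.  99.] [511. -27.  97.] [511. -32.  98.] [511. -35.  98.] [509. -21.  98.] [509. -24.  98.] [509. -29.  98.] [509. -32.  97.] [506. -22.  99.] [506. -35.  98.] 226 162 [662.78425904 -76.61190877  92.        ]
281 209 [ 533.44521959 -218.73636148  132.        ]
213 221 [506.00008376 -42.32310704  97.        ]
221 190 [589.98849744 -61.13930751  72.        ]
```

```bash
R='x'; 
python3 -m creep '[[[0,0,0],[1,-0.7,0],0],[[0,0,0],[1,-0.7,0],0],[[0,0,0],[1,-0.7,0],0]]'
python3 -m creep '[[[0,0,0],[1,-0.7,0],0],[[0,0,0],[1,-0.7,0],0],[[0,0,0],[1,-0.7,0],0]]'
python3 -m creep '[[[0,0,0],[1,-0.7,0],0],[[0,0,0],[1,-0.7,0],0],[[0,0,0],[1,-0.7,0],0]]'
python3 -m creep '[[[0,0,0],[1,-0.7,0],0],[[0,0,0],[1,-0.7,0],0],[[0,0,0],[1,-0.7,0],0]]'
python3 -m creep '[[[0,0,-0.183],[0.6,-0.4,0.3],0],[[0,0,-0.183],[0.6,-0.4,0.3],0],[[0,0,-0.183],[0.6,-0.4,0.3],0],[[0,0,-0.183],[0.6,-0.4,0.3],0],[[0,0,-0.183],[0.6,-0.4,0.3],0],[[0,0,-0.183],[0.6,-0.4,0.3],0],[[0,0,-0.183],[0.6,-0.4,0.3],0]]'
python3 - <<'E'
from h import *
d=grab('wrist','wrist1.png');s=ctrl.observe();print(s['position'],s['tcp_rot'],s['joint_pos'])
P=world(d);Z=P[...,2]
m=((Z>122)&(Z<145)).astype(np.uint8)
n,l,st,c=cv2.connectedComponentsWithStats(m)
for i in range(1,n):
    if st[i,4]>60: print(st[i],np.round(c[i]),np.round(np.median(P[l==i],0),1))
E
```

```text
clock: 0.35
position: [258.1, -555.1, 239.9]
tcp_rot: [-179.9, -0.0, 15.4]
force: [0.5, 0.1, 1.0]
opening: 0.999
clock: 0.6
position: [336.2, -460.4, 240.4]
tcp_rot: [-180.0, -0.0, 15.4]
force: [1.1, -0.7, 1.1]
opening: 0.998
clock: 0.85
position: [414.0, -366.2, 240.5]
tcp_rot: [-180.0, -0.0, 15.5]
force: [0.7, -0.6, 1.0]
opening: 0.999
clock: 1.1
position: [491.8, -272.0, 240.6]
tcp_rot: [-180.0, -0.0, 15.5]
force: [0.2, -1.7, 0.1]
opening: 1.002
clock: 1.68
position: [537.9, -219.5, 210.4]
tcp_rot: [-180.0, 0.0, 48.2]
force: [0.3, 0.3, -0.2]
opening: 1.003
[ 537.86197101 -219.62335755  210.50827917] [-1.79986732e+02  3.07577714e-03  4.82085102e+01] [-2.47275879e+01 -4.52453759e+00  9.67106189e+01  9.53722197e-04
  8.78275054e+01  1.70638659e+01]
[ 217    7   65   51 1427] [249.  32.] [ 612.6 -131.3  135.9]
[505 156   7  40 171] [509. 175.] [ 687.9 -317.7  123.6]
[240 199  23  24 426] [251. 210.] [ 538.7 -216.1  131.4]
```

View pics/wrist1.png

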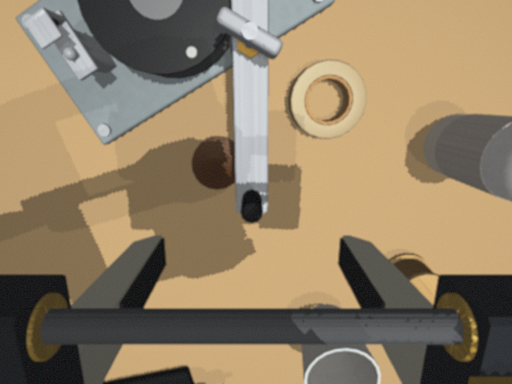

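The wrist view shows the peg at (251,207), centred between the jaws, and the thumbscrew head at (250,32). Both agree with the top view, so I'll go down and grip the peg.

```bash
python3 -m creep '[[[0,0,0],[0.02,-0.01,0.3],0],[[0,0,0],[0.02,-0.01,0.6],0],[[0,0,0],[0.02,-0.01,0.8],0],[[0,0,0],[0.02,-0.01,0.89],0],[[0,0,0],[0.02,-0.01,0.89],1],[[0,0,0],[0.02,-0.01,0.89],1],[[0,0,0],[0.02,-0.01,0.89],1],[[0,0,0],[0.02,-0.01,0.89],1],[[0,0,0],[0.02,-0.01,0.89],1],[[0,0,0],[0.02,-0.01,0.89],1],[[0,0,0],[0.02,-0.01,0.89],1],[[0,0,0],[0.02,-0.01,0.89],1]]'
python3 -m creep '[[[0,0,0],[0,0,0],1],[[0,0,0],[0,0,0],1],[[0,0,0],[0,0,0],1],[[0,0,0],[0,0,0],1]]'
```

```text
clock: 2.73
position: [538.6, -217.4, 121.9]
tcp_rot: [180.0, -0.0, 48.4]
force: [0.4, 0.4, -0.2]
opening: 0.478
clock: 3.07
position: [538.5, -217.4, 121.6]
tcp_rot: [-180.0, 0.0, 48.4]
force: [-0.3, -0.4, -0.4]
opening: 0.191
```

```bash
python3 -m creep '[[[0,0,0],[0,0,0],1],[[0,0,0],[0,0,0],1],[[0,0,0.028],[0.01,-0.17,0],1],[[0,0,0.056],[0.03,-0.339,0],1],[[0,0,0.083],[0.066,-0.505,0],1],[[0,0,0.111],[0.118,-0.667,0],1]]'
python3 -m creep '[[[0,0,0.028],[0.01,-0.17,0],1],[[0,0,0.056],[0.03,-0.339,0],1],[[0,0,0.083],[0.066,-0.505,0],1],[[0,0,0.111],[0.118,-0.667,0],1],[[0,0,0.111],[0.118,-0.667,0],1],[[0,0,0.111],[0.118,-0.667,0],1]]'
python3 - <<'E'
from h import *
s=ctrl.observe();p=s['position'];v=p[:2]-[667.7,-72.3];print(np.hypot(*v),np.degrees(np.arctan2(*v[::-1]))%360-168.3,s['force'],s['wrist_torque'])
E
```

```text
clock: 3.57
position: [496.0, -163.9, 121.6]
tcp_rot: [180.0, -0.0, 28.2]
force: [5.7, 2.2, -1.3]
opening: 0.166
clock: 4.07
position: [474.8, -99.7, 121.6]
tcp_rot: [180.0, 0.0, 8.6]
force: [-4.2, -0.6, -0.1]
opening: 0.165
194.82663618228872 19.78155384526758 [-4.20522287 -0.59056827 -0.09164245] [-0.11180437  0.78204236 -0.06343358]
```

```bash
python3 -m creep '[[[0,0,0.028],[0.01,-0.17,0],1],[[0,0,0.056],[0.03,-0.339,0],1],[[0,0,0.072],[0.05,-0.44,0],1],[[0,0,0.072],[0.05,-0.44,0],1],[[0,0,0.072],[0.05,-0.44,0],1]]'
python3 -m creep '[[[0,0,0.01],[0,-0.06,0],1],[[0,0,0.02],[0.005,-0.12,0],1],[[0,0,0.02],[0.005,-0.12,0],1]]'
python3 -m creep '[[[0,0,0.01],[0,-0.06,0],1],[[0,0,0.01],[0,-0.06,0],1]]'
```

```text
clock: 4.48
position: [473.4, -55.9, 121.6]
tcp_rot: [180.0, 0.1, -4.4]
force: [-7.8, -0.1, 3.1]
opening: 0.171
clock: 4.73
position: [474.7, -44.1, 121.6]
tcp_rot: [180.0, 0.1, -8.1]
force: [-9.5, 1.3, 4.3]
opening: 0.165
clock: 4.9
position: [475.7, -37.9, 121.7]
tcp_rot: [-180.0, 0.1, -9.9]
force: [-7.4, 7.9, 3.7]
opening: 0.164
```

```bash
python3 -m creep '[[[0,0,0.005],[0,-0.03,0],1],[[0,0,0.005],[0,-0.03,0],1]]'
python3 -m creep '[[[0,0,0.005],[0,-0.03,0],1],[[0,0,0.005],[0,-0.03,0],1],[[0,0,0.005],[0,-0.03,0],1]]'
python3 - <<'E'
from h import *
for n in('top',):
    d=grab(n);cv2.imwrite('pics/top2.png',cv2.resize(d['pixels'][120:260,150:320,::-1],None,fx=4,fy=4,interpolation=cv2.INTER_CUBIC))
E
```

```text
clock: 5.07
position: [476.3, -34.9, 121.7]
tcp_rot: [-179.9, 0.1, -10.7]
force: [-6.7, 10.2, 3.6]
opening: 0.167
clock: 5.32
position: [476.8, -32.2, 121.6]
tcp_rot: [-180.0, 0.1, -11.6]
force: [-7.7, 5.6, 3.4]
opening: 0.166
```

```bash
python3 -m creep '[[[0,0,0],[0,-0.02,0],1],[[0,0,0],[0,-0.02,0],1],[[0,0,0],[0,-0.02,0],1]]'
python3 -m creep '[[[0,0,0],[0,-0.015,0],1],[[0,0,0],[0,-0.015,0],1],[[0,0,0],[0,-0.015,0],1]]'
```

```text
clock: 5.62
position: [476.9, -31.6, 121.6]
tcp_rot: [179.9, 0.1, -11.6]
force: [-10.0, -8.7, 5.3]
opening: 0.166
clock: 5.87
position: [477.0, -31.4, 121.5]
tcp_rot: [179.7, 0.1, -11.6]
force: [-14.3, -19.2, 4.7]
opening: 0.166
```

```bash
python3 -m creep '[[[0,0,0],[0,0.02,0],0.4],[[0,0,0],[0,0.02,0],0.4],[[0,0,0],[0,0.02,0],0.4],[[0,0,0],[0,0.02,0],0.4],[[0,0,0],[0,0.02,0],0.4],[[0,0,0],[0,0.02,0],0.4],[[0,0,0],[0,0.02,0],0.4]]'
python3 -m creep '[[[0,0,0],[0,0,-0.4],0.4],[[0,0,0],[0,0,-0.85],0.4],[[0,0,0],[0.3,0,-0.85],0.4],[[0,0,0],[0.6,0,-0.85],0.4],[[0,0,0],[0.6,0,-0.85],0.4],[[0,0,0],[0.6,0,-0.85],0.4]]'
python3 - <<'E'
from h import *
d=grab('wrist','wrist2.png');s=ctrl.observe();print(s['position'],s['tcp_rot'],s['joint_pos'],s['opening'])
P=world(d);Z=P[...,2]
m=((Z>126)&(Z<145)).astype(np.uint8)
n,l,st,c=cv2.connectedComponentsWithStats(m)
for i in range(1,n):
    if st[i,4]>60: q=P[l==i];print(st[i],np.round(c[i]),np.round(np.median(q,0),1),cv2.minAreaRect(q[:,:2].astype(np.float32)))
m=(abs(Z-92)<4)&(np.hypot(P[...,0]-589,P[...,1]+56)<140)
print(cv2.fitLine(P[m][:,:2].astype(np.float32),cv2.DIST_HUBER,0,.01,.01).ravel(),m.sum())
E
```

```text
clock: 6.45
position: [477.4, -30.4, 121.7]
tcp_rot: [-180.0, -0.0, -11.7]
force: [-0.4, -0.8, 0.1]
opening: 0.585
clock: 6.95
position: [536.6, -42.8, 205.9]
tcp_rot: [180.0, 0.1, -11.7]
force: [0.4, 1.1, -0.5]
opening: 0.602
[535.86332806 -42.61607638 205.97696307] [ 1.79995365e+02  8.61202642e-02 -1.17089839e+01] [-7.26707094e+00 -9.96331446e+00  1.02059420e+02  2.04963771e-03
  8.79901146e+01  9.44418360e+01] 0.5993816998891718
[ 223  117   62   43 1076] [253. 138.] [588.7 -54.6 136. ] ((588.0347900390625, -54.679237365722656), (41.84238052368164, 10.182961463928223), 49.03109359741211)
[243 282  22  22 358] [253. 293.] [477.5 -31.6 131.4] ((476.2203674316406, -31.346637725830078), (15.004694938659668, 15.413429260253906), 0.5241490006446838)
[ 9.8076499e-01 -1.9519226e-01  5.8020105e+02 -5.3326431e+01] 7484
```

View pics/wrist2.png

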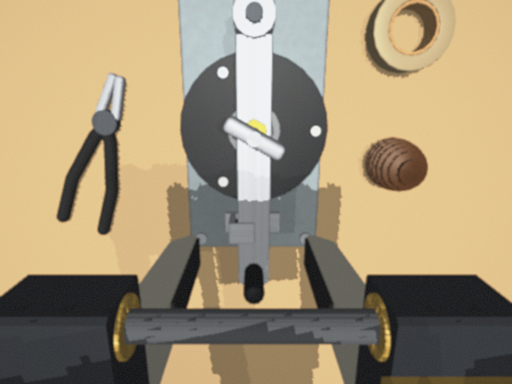

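The wrist view shows the bar shut in the catch (about 240,228), parallel to the base, and the thumbscrew head at (253,138), lying at about 49° in the world frame. The cone, roll and cutters haven't moved. Next I'll go over the head and turn the jaws to match it.

```bash
python3 -m creep '[[[0,0,-0.337],[0.54,0.014,0],0.5],[[0,0,-0.337],[0.54,0.014,0],0.5],[[0,0,-0.337],[0.54,0.014,0],0.5],[[0,0,-0.337],[0.54,0.014,0],0.5],[[0,0,-0.337],[0.54,0.014,0],0.5],[[0,0,-0.337],[0.54,0.014,0],0.5],[[0,0,-0.337],[0.54,0.014,0],0.5],[[0,0,-0.337],[0.54,0.014,0],0.5],[[0,0,-0.337],[0.54,0.014,0],0.5],[[0,0,-0.337],[0.54,0.014,0],0.5],[[0,0,-0.337],[0.54,0.014,0],0.5]]'
python3 - <<'E'
from h import *
d=grab('wrist','wrist3.png');s=ctrl.observe();print(s['position'],s['tcp_rot'])
P=world(d);Z=P[...,2]
e=grab('top');Q=world(e)
for d,P in((d,P),(e,Q)):
  Z=P[...,2]
  m=((Z>126)&(Z<145)&(np.hypot(P[...,0]-589,P[...,1]+56)<40))
  q=P[m];print(len(q)); 
  if len(q)>5: print(np.round(np.median(q,0),1),cv2.minAreaRect(q[:,:2].astype(np.float32)))
E
```

```text
clock: 7.92
position: [588.0, -54.9, 206.8]
tcp_rot: [180.0, -0.0, 48.8]
force: [0.2, 0.9, 0.3]
opening: 0.502
[588.17874223 -54.87021168 206.79825564] [ 1.79993534e+02 -6.30492560e-03  4.87973742e+01]
885
[589.4 -52.7 136. ] ((588.3385009765625, -54.10630798339844), (41.108917236328125, 9.735311508178711), 48.67886734008789)
0
```

View pics/wrist3.png

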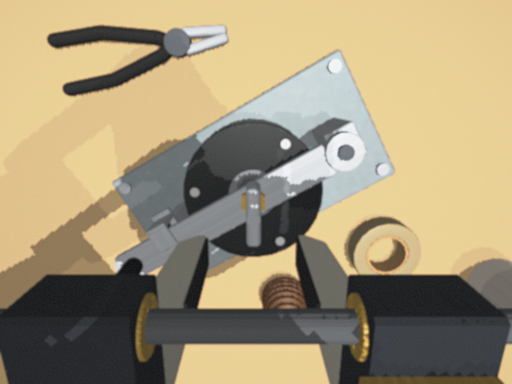

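The head stands upright in the view at (253,215), lined up with the jaws and centred between them. I'll go down and grip.

```bash
python3 -m creep '[[[0,0,0],[0,0,0.25],0.5],[[0,0,0],[0,0,0.5],0.5],[[0,0,0],[0,0,0.7],0.5],[[0,0,0],[0,0,0.81],0.5],[[0,0,0],[0,0,0.81],0.5],[[0,0,0],[0,0,0.81],1],[[0,0,0],[0,0,0.81],1],[[0,0,0],[0,0,0.81],1],[[0,0,0],[0,0,0.81],1],[[0,0,0],[0,0,0.81],1],[[0,0,0],[0,0,0.81],1],[[0,0,0],[0,0,0.81],1]]'
python3 -m creep '[[[0,0,0],[0,0,0],1],[[0,0,0],[0,0,0],1],[[0,0,0],[0,0,0],1],[[0,0,0],[0,0,0],1]]'
python3 -c "
from h import *
s=ctrl.observe();print(s['position'],s['tcp_rot'],s['force'],s['wrist_torque'],s['opening'])"
```

```text
clock: 9.02
position: [588.9, -55.2, 126.1]
tcp_rot: [179.9, -0.0, 48.9]
force: [0.8, -1.0, 1.7]
opening: 0.106
clock: 9.35
position: [588.9, -55.1, 126.0]
tcp_rot: [180.0, -0.0, 48.9]
force: [2.2, -3.1, 3.3]
opening: 0.112
[588.8948914  -55.14969511 125.98618226] [ 1.79959627e+02 -1.80864741e-02  4.89393695e+01] [ 2.24299604 -3.08279741  3.30353572] [-0.3947445  -0.49378437  0.05840621] 0.11174530916464641
```

```bash
python3 -m creep '[[[0,0,0.03],[0,0,0],1],[[0,0,0.06],[0,0,0],1],[[0,0,0.09],[0,0,0],1],[[0,0,0.12],[0,0,0],1],[[0,0,0.15],[0,0,0.003],1],[[0,0,0.18],[0,0,0.003],1],[[0,0,0.18],[0,0,0.003],1]]'
python3 -c "
from h import *
s=ctrl.observe();print(s['position'],s['tcp_rot'],s['force'],s['wrist_torque'],s['opening'])"
python3 -m creep '[[[0,0,0.022],[0,0,0],1],[[0,0,0.022],[0,0,0],1]]'
python3 -c "
from h import *
s=ctrl.observe();print(s['position'],s['tcp_rot'],s['force'],s['wrist_torque'],s['opening'])"
```

```text
clock: 9.93
position: [588.8, -55.1, 125.7]
tcp_rot: [180.0, -0.0, 16.3]
force: [2.5, -0.7, 4.4]
opening: 0.108
[588.84283786 -55.09429284 125.67475316] [ 1.79986598e+02 -3.28306685e-02  1.62651626e+01] [ 2.52830249 -0.67343728  4.37550753] [-0.29881856 -0.41507597 -0.11661795] 0.10769276952262223
clock: 10.1
position: [588.8, -55.1, 125.6]
tcp_rot: [180.0, -0.0, 12.6]
force: [2.1, -1.2, 5.2]
opening: 0.108
[588.83330764 -55.08062123 125.62146346] [ 1.79988995e+02 -3.06646100e-02  1.25665292e+01] [ 2.05244028 -1.2419004   5.24231776] [-0.33477477 -0.35920718 -0.01649144] 0.10813530588841966
```

```bash
cat > s.py <<'E'
from cell import ctrl
import numpy as np
s=ctrl.observe();print('  ',np.round(s['tcp_rot'][2],2),'tau',np.round(s['wrist_torque'],3),'j6',np.round(s['joint_pos'][5],2),'t6',np.round(s['tau'][5],3))
E
for k in 1 2 3 4 5; do python3 -m creep '[[[0,0,0.017],[0,0,0.001],1],[[0,0,0.017],[0,0,0.001],1]]'|grep force; python3 s.py; done
```

```text
force: [1.7, -1.3, 5.8]
   9.59 tau [-0.251 -0.35   0.049] j6 72.6 t6 1.233
force: [1.7, -2.0, 5.6]
   6.53 tau [-0.252 -0.238  0.001] j6 75.65 t6 1.219
force: [0.8, -1.0, 7.0]
   3.47 tau [-0.195 -0.162  0.023] j6 78.72 t6 1.218
force: [1.0, -0.0, 7.2]
   0.41 tau [-0.194 -0.25   0.015] j6 81.78 t6 1.218
force: [1.3, -1.3, 9.2]
   -2.65 tau [-0.202 -0.125 -0.047] j6 84.84 t6 1.218
```

```bash
for k in 1 2 3 4; do python3 -m creep '[[[0,0,0.014],[0,0,-0.001],1],[[0,0,0.014],[0,0,-0.001],1]]'|grep -E 'force|open'; python3 s.py; done
```

```text
force: [1.1, -0.7, 6.8]
opening: 0.104
   -5.14 tau [-0.158 -0.262 -0.048] j6 87.32 t6 1.023
force: [1.8, -2.0, 6.5]
opening: 0.107
   -7.66 tau [-0.179 -0.31   0.008] j6 89.84 t6 1.017
force: [2.5, -1.3, 5.6]
opening: 0.104
   -10.18 tau [-0.15  -0.409 -0.006] j6 92.36 t6 1.035
force: [3.1, -1.0, 5.1]
opening: 0.103
   -12.69 tau [-0.133 -0.535  0.204] j6 94.87 t6 1.273
```

```bash
for k in 1 2; do python3 -m creep '[[[0,0,0.007],[0,0,0],1],[[0,0,0.007],[0,0,0],1]]'|grep -E 'force|open'; python3 s.py; done
```

```text
force: [1.1, -1.7, 5.7]
opening: 0.106
   -13.91 tau [-0.117 -0.463  0.427] j6 96.1 t6 0.889
force: [2.7, -0.9, 5.1]
opening: 0.112
   -15.17 tau [-0.162 -0.496  0.508] j6 97.36 t6 1.01
```

The torque has climbed to 0.5 N·m at yaw -15°, from about 0 before -12°, so the screw is seated after roughly 62° (1.08 rad). That is inside the expected range. I'll confirm with one more nudge, then unload in small steps to find the yaw where the torque is zero.

```bash
python3 -m creep '[[[0,0,0.007],[0,0,0],1],[[0,0,0.007],[0,0,0],1]]'|grep -E 'force|open'; python3 s.py
for k in 1 2 3 4 5 6; do python3 -m creep '[[[0,0,-0.006],[0,0,0],1],[[0,0,-0.006],[0,0,0],1]]'|grep -E 'open'; python3 s.py; done
```

```text
force: [2.3, -1.1, 5.5]
opening: 0.111
   -16.42 tau [-0.112 -0.483  0.591] j6 98.61 t6 1.1
opening: 0.108
   -15.21 tau [-0.173 -0.51   0.506] j6 97.4 t6 0.096
opening: 0.109
   -14.13 tau [-0.166 -0.537  0.41 ] j6 96.32 t6 -0.03
opening: 0.105
   -13.06 tau [-0.179 -0.508  0.315] j6 95.25 t6 -0.173
opening: 0.106
   -11.99 tau [-0.135 -0.524  0.072] j6 94.18 t6 -0.412
opening: 0.103
   -10.92 tau [-0.131 -0.511 -0.11 ] j6 93.1 t6 -0.49
opening: 0.108
   -9.84 tau [-0.141 -0.519 -0.036] j6 92.02 t6 -0.486
```

The torque crosses zero at yaw about -11.7 both loading and unloading, so that is the seat angle. The quarter turn back is therefore yaw +78.3, and I'm adding about 0.4° for friction wind-up.

```bash
python3 -m creep '[[[0,0,-0.03],[0,0,0],1],[[0,0,-0.06],[0,0,-0.001],1],[[0,0,-0.09],[0,0,-0.002],1],[[0,0,-0.12],[0,0,-0.003],1],[[0,0,-0.15],[0,0,-0.003],1],[[0,0,-0.18],[0,0,-0.004],1],[[0,0,-0.21],[0,0,-0.004],1],[[0,0,-0.24],[0,0,-0.005],1],[[0,0,-0.25],[0,0,-0.005],1],[[0,0,-0.25],[0,0,-0.005],1]]'|grep -E 'for|open'; python3 s.py
python3 -m creep '[[[0,0,-0.03],[0,0,0],1],[[0,0,-0.06],[0,0,-0.001],1],[[0,0,-0.09],[0,0,-0.002],1],[[0,0,-0.12],[0,0,-0.002],1],[[0,0,-0.15],[0,0,-0.003],1],[[0,0,-0.18],[0,0,-0.003],1],[[0,0,-0.21],[0,0,-0.004],1],[[0,0,-0.23],[0,0,-0.004],1],[[0,0,-0.24],[0,0,-0.004],1],[[0,0,-0.24],[0,0,-0.004],1],[[0,0,-0.24],[0,0,-0.004],1]]'|grep -E 'for|open'; python3 s.py
```

```text
force: [3.1, -1.5, 4.0]
opening: 0.105
   35.16 tau [-0.392 -0.727  0.065] j6 47.02 t6 -1.363
force: [5.1, -2.0, 4.4]
opening: 0.108
   78.14 tau [-0.457 -0.958  0.001] j6 4.04 t6 -0.197
```

```bash
python3 -m creep '[[[0,0,-0.002],[0,0,0],1],[[0,0,-0.002],[0,0,0],1],[[0,0,-0.002],[0,0,0],1],[[0,0,-0.002],[0,0,0],1]]'; python3 s.py
python3 - <<'E'
from h import *
a=grab('wrist');b=grab('scene')
c=cv2.resize(b['pixels'][140:280,180:370],(512,384),interpolation=cv2.INTER_CUBIC)
cv2.imwrite('pics/fin.png',cv2.resize(np.vstack([a['pixels'],c])[:,:,::-1],None,fx=.78,fy=.78))
P=world(a);Z=P[...,2]
m=(Z>126)&(Z<140)&(np.hypot(P[...,0]-589,P[...,1]+56)<24);q=P[m]
print(len(q), cv2.minAreaRect(q[:,:2].astype(np.float32)) if len(q)>5 else '')
E
```

```text
clock: 15.18
position: [588.9, -55.2, 126.2]
tcp_rot: [180.0, 0.0, 78.5]
force: [4.3, -2.2, 3.3]
opening: 0.102
   78.48 tau [-0.484 -0.951 -0.049] j6 3.7 t6 -0.071
2692 ((586.128173828125, -49.7534065246582), (33.41767883300781, 33.93225860595703), 43.0269775390625)
```

View pics/fin.png

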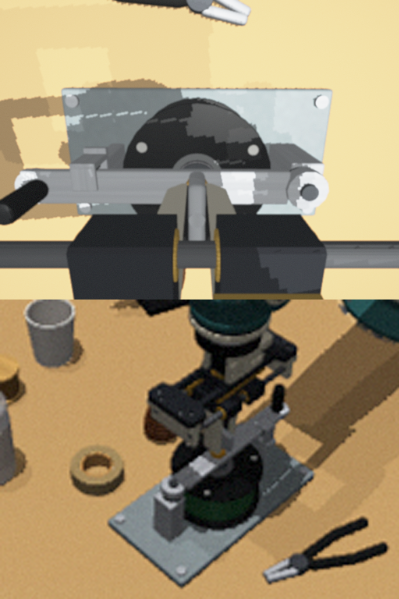

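The head sits squarely between the pads at (197,205), at right angles to the bar. The bar is level in the catch at (88,172), and the roll, cone, cutters and cup are where they were. I'm handing the job in.

```bash
python3 -c "
from cell import ctrl
print(ctrl.job_done())"
```

```text
the job is handed in; nothing more can be done
None
```

The reel is ready to run, and I handed the job in at about 15 s with the gripper still holding the thumbscrew at its setting.

- **Keeper bar:** I gripped the peg and swung the bar shut. It passed the spring ball with a pull forward into the catch, then pressed on the back stop with about 20 N. The close-up then showed it shut in the catch.
- **Thumbscrew:** I turned it clockwise about 61° (1.06 rad) until it seated, where the torque rose from about 0 to 0.59 N·m. The torque crossed zero at yaw about -11.7° both loading and unloading, so I took that as the seat. I then backed it off to yaw 78.5°, about 90° from the seat.
- **Last checks:** The final picture shows the head between the pads at right angles to the bar, the bar still in the catch and the nearby things where they were. The last reading showed almost no twist on the screw and about 6 N of force on the tool.
- **Checks that failed or disagreed:** The camera check of the head's final angle gave nothing usable because the fingers covered it, so the quarter turn rests on the tool angle and the torque. While turning, the torque mostly read below the stated 0.1 N·m of friction.

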